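# Refit a hot-plate knob on its D-shaft

### The job

After cleaning, the black lever knob of the small white hot plate was only set loosely on its D-shaped shaft, turned the wrong way. Turn it until its red pointer stands over the red mark on the deck, so that it drops over the shaft's flat, then press it straight down until it snaps fully home against the deck. Do not knock over or push about the spice jar on the right and the tin behind, and let go of the knob at the end.

Things in the scene. Friction and masses are not known exactly. Their poses are not given: they have to be found in the camera images.
- hob: White single hot plate, fixed to the worktop, 200 (x) x 340 (y) mm, deck 60 mm above the worktop; dark cooking plate 160 mm across, top 70 mm high, at its +y side. Origin: under its centre, on the worktop; z up, -x towards its front. The D-shaft stands on the deck at (0, -100) mm of this frame.
- shaft (a point): Axis of the brass D-shaft at deck height; axes as the hot plate's. The shaft is upright, greased, does not turn, 24 mm across, 18 mm high, top bevelled, flat 5 mm from the axis facing -x. A 10 mm round pin goes on up to 46 mm above the deck and centres the loose knob. Two steel spring catches, 13 mm high, stand on the deck at its +y and -y sides, 24 to 47 mm off.
- mark (a point): Point at deck height 50 mm from the shaft axis towards -x of the hot plate. The red mark on the deck is a line 7 mm wide that runs on outward from here (60 to 86 mm from the axis): the pointer belongs over it.
- knob: Loose black lever knob, 0.1 to 0.16 kg, 52 mm high. Origin: centre of its underside; z up, pointer at its -x end. Foot 52 mm across, hub 42; lever bar 104 mm long (x, 52 each way), 18 wide, 26 to 52 mm above the underside. Its D-bore (1.2 mm clearance) has its flat to the pointer. It starts a little askew on the D-shaft's top, 18 mm above the deck, turned 0.6 to 1.4 rad anticlockwise from above.
- knob_top (a point): Centre of the knob's flat top, on its axis, 52 mm above its underside: the place to press. When aligned (within about 0.15 rad) the knob drops until its foot rests on the catches, 10 mm above the deck; from there a push of about 5 to 18 N snaps it past them onto the deck. This point is then 112 mm above the worktop.
- knob_pointer (a point): Pointer end of the lever (red stripe on top), 50 mm from the knob's axis along its -x, 39 mm above its underside (middle of the lever's height).
- spice_jar: Glass spice jar with a green cap, 46 mm across, 106 mm high, loose, standing to the right of the hot plate. Origin: centre of its underside. Leave it alone.
- tin: Low food tin, 75 mm across, 58 mm high, loose, standing behind the hot plate. Origin: centre of its underside. Leave it alone.

How it is judged:
By the outcome, as a careful person would: the job done as asked, in the order asked, and still so for the second after the job is handed in, with the robot touching nothing.
It also fails if it takes over 38 s, if anything falls off the work surface, if the arm or the gripper's body presses on something with over 40 N, if the wrist force passes 120 N, or if a joint passes its speed limit or range.

### The arm

A 7-joint arm with a two-finger parallel gripper is mounted at the origin on a cart in front of the work surface, level with it; the furniture and walls round the work are solid. World frame = base frame: x ahead of the robot, y to its left, z up, the work surface at z = 0. Lengths are in mm, angles in rad, forces in N, time in s.
With the tool pointing down it reaches from about 400 to 875 mm from the base axis. Payload 4.4 kg.
Tool frame: the origin (TCP) lies between the finger pads; the fingertips stand 22 mm ahead of it and the grasp point (between the pads) lies 3 mm ahead of it; z points along the fingers, y is the line along which they close (so a half turn about z gives the same grasp; the last joint's range is limited). The gripper opens to 85 mm and grips with 20 to 120 N. Pads are 22 mm wide; open, the fingers measure 114 mm over their backs; the gripper's body (76 mm by 85 mm) begins 54 mm behind the grasp point. The pads swing forward as they close: fully open they stand 13 mm farther back than shut.
Start: joints at [1.085, 0.628, 0.038, 1.517, -0.027, 0.996, -0.02], TCP at [264.953, -593.563, 253.313] pointing down, gripper open.
Joint ranges: [-3.06, 3.06], [-0.37, 2.12], [-1.25, 1.32], [0.18, 2.47], [-1.1, 4.24], [0.23, 1.98], [-2.94, 2.94]. Speed limits (rad/s): [2.57, 2.57, 3.14, 3.14, 3.14, 3.14, 3.14].

### API

Orientations are given as [roll, pitch, yaw] about the fixed x, y, z axes, in that order (R = Rz(yaw) Ry(pitch) Rx(roll)).
In Python, from cell import ctrl gives the robot as it stands.
- The arm moves only by the tool step_arm, never from a script. Its argument "plan" is a list of rows, each an object of numbers: "dx", "dy", "dz": the shift along the tool's x, y, z scaled (see below); "ax", "ay", "az": the turn, a rotation vector about the tool's x, y, z scaled (see below); "gripper": the opening, from 0 (shut) to 1 (fully open). A call has 1 to 20 rows; each row shifts and turns the commanded pose from where the row before left it, along the tool's axes as they then stand; what a row does not reach is not made up. The controller multiplies each number of a shift by 0.3 m and each number of a turn by 90 degrees. A row lasts 1/8 s, in which the tool goes at most 62.5 mm and 10.7 degrees, less where a joint would pass 70% of its speed; a pose out of reach is approached as far as the arm can. A call with a number of a shift or a turn outside -1 to 1 is refused whole. A call with a gripper value outside its range is refused whole. The fingers move at their own pace and stop on an object; the grip force is fixed at half the most. Time passes only in rows, so rows that do not move let the fingers close. It gives the time, the measured TCP pose, the force, the opening and the grip force at its end, in the units of the state.
- ctrl.read_state(): the state, without advancing time (a new reading comes with each control period).
- ctrl.get_image(name): name is "side" or "top" or "wrist"; returns a dict with "color" (400x640x3 uint8, red, green, blue), "range_z" (400x640 float32, mm along the optical axis (not along the pixel's ray), 0 where there is no reading), "fx", "fy", "cx", "cy" (pixels), "T" (4x4, takes a point from camera to world coordinates); the wrist camera has in their place "T_tool_cam" (4x4, takes a point from camera to tool coordinates, whose origin is the TCP and whose axes are the flange's). Camera axes: x right, y down, z forward; pixel columns grow to the right and rows downward; lengths in mm; the calibration is good to about 2 mm. A picture is of the moment at which its call begins: read the wrist's pose just before it.
- ctrl.finish_job(): hands the job in; it is judged then, once.
The state is a dict: "clock": time; "qpos": joint angles; "qd": joint speeds; "tau": joint torques, N m; "eef_pos": TCP position; "tool_rot": TCP orientation; "force": force on the tool from outside, world axes, zero at the start; "torque": the same for the moment, N m; "width": finger opening in mm; "gripper_force": force on a finger pad.
Only numpy, scipy, OpenCV 4.12 (cv2) and the standard library are available. Lean on these libraries where they do the work, as an engineer would, in place of code of your own. Each camera call takes 0.05 s, during which the arm holds its last target. There are 200 camera calls.

## Working session

There is one attempt and no reset: what is moved stays moved. The work goes in short steps, Python scripts to look and compute and a tool call to move; the robot and the scene stay as the last step left them, time stands still between calls to the robot, and variables do not carry over. Pictures are saved under pics/ and viewed, at most 10 in all, crops included, and the job is handed in when it is done.

Besides the shell and the picture viewer there is one more tool, called after "Call:" as name(argument=value, ...) on one line, values as JSON. step_arm: Moves the arm, as the interface text tells. Shifts and turns lie within -1 to 1; 1 stands for 0.3 m of shift or 90 degrees of turn. Its arguments: {"type":"object","properties":{"plan":{"type":"array"}},"required":["plan"]}

```bash
mkdir -p pics; ls; python3 - <<'E'
from cell import ctrl
import cv2,numpy as np
s=ctrl.read_state();print(s)
for n in("top","side"):
    d=ctrl.get_image(n);cv2.imwrite(f"pics/{n}0.png",d["color"][...,::-1]);np.savez(f"{n}0.npz",**d);print(n,d["fx"],d["cx"],d["cy"],np.round(d["T"],3).tolist())
E
```

```text
pics
{'clock': 0.0, 'qpos': array([ 1.08520701,  0.62936862,  0.03841717,  1.51836989, -0.02699949,
        0.99628267, -0.01997468]), 'qd': array([-3.47694300e-04,  9.23239196e-06,  1.31328809e-04,  1.38614099e-03,
       -1.39787567e-03,  6.56464506e-05,  1.35764751e-04]), 'tau': array([ 2.16016696e-05, -5.63414705e+01,  1.22626573e+00, -1.93449229e+01,
        1.09604813e-02,  1.04295148e-02, -6.60170755e-06]), 'eef_pos': array([ 264.72190193, -593.01481262,  252.37341134]), 'tool_rot': array([-3.13968140e+00,  1.22078258e-05,  4.19834936e-01]), 'force': array([-0.01490644, -0.0254982 , -0.82749068]), 'torque': array([ 0.01446893, -0.02981904, -0.00920344]), 'gripper_force': 0.0, 'width': 85.24235305915529}
top 424.3192377285204 318.2451057297937 202.10885486668906 [[-0.126, -0.971, 0.203, 320.949], [-0.992, 0.123, -0.029, 188.088], [0.003, -0.205, -0.979, 1173.603], [0.0, 0.0, 0.0, 1.0]]
side 389.08482870928094 315.09527673043726 200.6863103213918 [[-0.948, -0.117, 0.295, 307.818], [-0.317, 0.393, -0.863, 915.199], [-0.015, -0.912, -0.41, 464.544], [0.0, 0.0, 0.0, 1.0]]
```

View pics/top0.png

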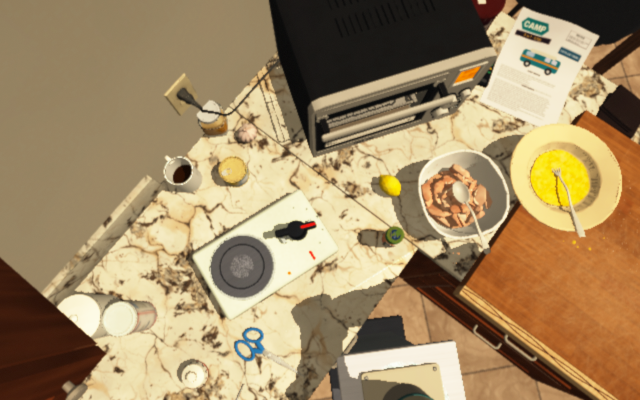

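View pics/side0.png

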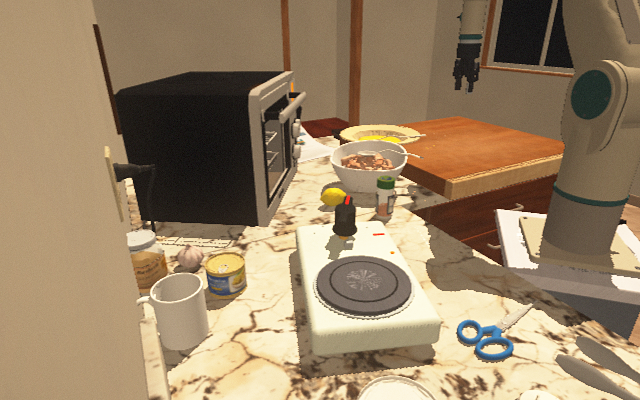

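The top view shows the knob at about (293,231) with its red stripe at (308,226), the deck mark at (312,255), the cooking plate at (241,266), the jar cap at (395,236) and the tin at (233,170). The side view shows the knob at (345,215) and the jar at (385,197).

```bash
cat > h.py <<'E'
import cv2,numpy as np
def cast(d,uv,z,T=None):
    T=d["T"] if T is None else T
    uv=np.atleast_2d(uv).astype(float)
    r=np.c_[(uv[:,0]-d["cx"])/d["fx"],(uv[:,1]-d["cy"])/d["fy"],np.ones(len(uv))]@T[:3,:3].T
    return T[:3,3]+r*((z-T[2,3])/r[:,2])[:,None]
def blobs(m,amin=8):
    n,l,s,c=cv2.connectedComponentsWithStats(m.astype(np.uint8))
    return [(s[i],c[i],np.argwhere(l==i)[:,::-1]) for i in range(1,n) if s[i][4]>=amin]
E
python3 - <<'E'
from h import *
d=np.load("top0.npz");hsv=cv2.cvtColor(d["color"],cv2.COLOR_RGB2HSV);H,S,V=cv2.split(hsv)
box=np.zeros(H.shape,bool);box[185:325,185:345]=1
red=((H<8)|(H>172))&(S>140)&(V>90)&box
for s,c,p in blobs(red,4):
    z=130 if c[1]<240 else 60
    w=cast(d,p,z)[:,:2];m=w.mean(0);u,sv,vt=np.linalg.svd(w-m)
    print("red",s,c,m,vt[0],np.ptp((w-m)@vt[0]))
white=(S<45)&(V>150)&box
b=max(blobs(white,50),key=lambda t:t[0][4])
m=np.zeros(H.shape,np.uint8);m[b[2][:,1],b[2][:,0]]=1
c=max(cv2.findContours(m,0,1)[0],key=cv2.contourArea)[:,0]
w=cast(d,c,60)[:,:2].astype(np.float32);r=cv2.minAreaRect(w);print("hob",b[0],r,cv2.boxPoints(r).tolist())
dark=(V<75)&box
for s,c,p in blobs(dark,100):
    z=70 if c[0]<270 else 128
    print("dark",s,c,cast(d,c,z), )
    if z==70:
        h=cv2.convexHull(p.astype(np.float32))[:,0];print("ell",cv2.fitEllipse(cast(d,h,70)[:,:2].astype(np.float32)))
    else:
        print(cv2.minAreaRect(cast(d,p,130)[:,:2].astype(np.float32)))
g=(H>40)&(H<80)&(S>90);g[:, :370]=0;g[:,420:]=0;g[:215]=0;g[260:]=0
for s,c,p in blobs(g,20): print("jar",s,cast(d,c,106))
cv2.imwrite("pics/crop1.png",cv2.resize(d["color"][190:330,185:345,::-1],None,fx=5,fy=4,interpolation=2) if 0 else cv2.resize(d["color"][190:300,240:410,::-1],None,fx=4.5,fy=4.5,interpolation=cv2.INTER_CUBIC))
E
```

```text
red [300 222  16   7  62] [307.35483871 224.93548387] [483.33715108 191.4488929 ] [-0.12953381  0.99157501] 37.914677526096625
red [309 251   6   8  17] [311.70588235 254.58823529] [415.07763448 189.87149822] [-0.90027789 -0.43531565] 21.00260724179534
hob [ 195  191  143  127 4999] ((436.4000549316406, 307.6549377441406), (188.41683959960938, 328.35955810546875), 25.472654342651367) [[280.7391052246094, 415.35772705078125], [421.9600524902344, 118.91778564453125], [592.06103515625, 199.9521484375], [450.8400573730469, 496.39208984375]]
dark [275 221  40  19 380] [292.76052632 230.72105263] [[473.79584312 229.15126861 128.        ]]
((475.4081115722656, 225.01547241210938), (93.1906967163086, 45.492374420166016), 73.29584503173828)
dark [219 244  46  45 197] [241.84263959 266.1928934 ] [[407.34165084 371.93246397  70.        ]]
ell ((408.466796875, 372.621337890625), (115.38758850097656, 116.23886108398438), 13.380537986755371)
```

View pics/crop1.png

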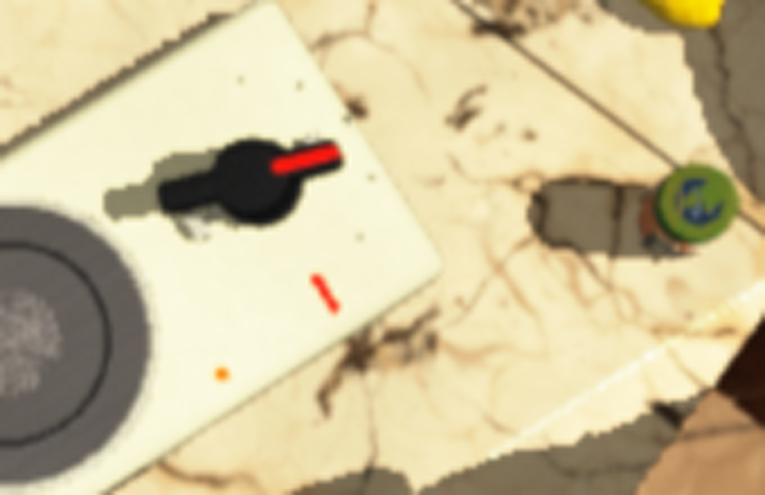

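The crop confirms it: hub centre, stripe pointing right and slightly up, mark below right. The knob needs about 72° clockwise about an axis near (480,221). Moving to hover above it, bending outward on the way.

Call:
step_arm(plan=[{"dx": 0.12, "dy": -0.08}, {"dx": 0.12, "dy": -0.08}, {"dx": 0.12, "dy": -0.08}, {"dx": 0.12, "dy": -0.08}, {"dx": 0.12, "dy": -0.08}, {"dx": 0.12, "dy": -0.08}, {"dx": 0.12, "dy": -0.08}, {"dx": 0.12, "dy": -0.08}, {"dx": 0.067, "dy": -0.129}, {"dx": 0.067, "dy": -0.129}, {"dx": 0.067, "dy": -0.129}, {"dx": 0.067, "dy": -0.129}, {"dx": 0.067, "dy": -0.129}, {"dx": 0.067, "dy": -0.129}, {"dx": 0.067, "dy": -0.129}, {"dx": 0.067, "dy": -0.129}, {"dx": 0.067, "dy": -0.129}, {"dx": 0.067, "dy": -0.129}, {"dx": 0.067, "dy": -0.129}, {"dx": 0.067, "dy": -0.129}])

```text
invalid input
```

Call:
step_arm(plan=[{"dx": 0.12, "dy": -0.08, "dz": 0, "ax": 0, "ay": 0, "az": 0, "gripper": 1}, {"dx": 0.12, "dy": -0.08, "dz": 0, "ax": 0, "ay": 0, "az": 0, "gripper": 1}, {"dx": 0.12, "dy": -0.08, "dz": 0, "ax": 0, "ay": 0, "az": 0, "gripper": 1}, {"dx": 0.12, "dy": -0.08, "dz": 0, "ax": 0, "ay": 0, "az": 0, "gripper": 1}, {"dx": 0.12, "dy": -0.08, "dz": 0, "ax": 0, "ay": 0, "az": 0, "gripper": 1}, {"dx": 0.12, "dy": -0.08, "dz": 0, "ax": 0, "ay": 0, "az": 0, "gripper": 1}, {"dx": 0.12, "dy": -0.08, "dz": 0, "ax": 0, "ay": 0, "az": 0, "gripper": 1}, {"dx": 0.12, "dy": -0.08, "dz": 0, "ax": 0, "ay": 0, "az": 0, "gripper": 1}])

```text
clock: 1.1
eef_pos: [450.1, -299.5, 253.0]
tool_rot: [-3.141, 0.0, 0.42]
force: [0.3, -0.4, 0.2]
width: 85.5
gripper_force: 0.0
```

Call:
step_arm(plan=[{"dx": 0.067, "dy": -0.129, "dz": 0, "ax": 0, "ay": 0, "az": 0, "gripper": 1}, {"dx": 0.067, "dy": -0.129, "dz": 0, "ax": 0, "ay": 0, "az": 0, "gripper": 1}, {"dx": 0.067, "dy": -0.129, "dz": 0, "ax": 0, "ay": 0, "az": 0, "gripper": 1}, {"dx": 0.067, "dy": -0.129, "dz": 0, "ax": 0, "ay": 0, "az": 0, "gripper": 1}, {"dx": 0.067, "dy": -0.129, "dz": 0, "ax": 0, "ay": 0, "az": 0, "gripper": 1}, {"dx": 0.067, "dy": -0.129, "dz": 0, "ax": 0, "ay": 0, "az": 0, "gripper": 1}, {"dx": 0.067, "dy": -0.129, "dz": 0, "ax": 0, "ay": 0, "az": 0, "gripper": 1}, {"dx": 0.067, "dy": -0.129, "dz": 0, "ax": 0, "ay": 0, "az": 0, "gripper": 1}, {"dx": 0.067, "dy": -0.129, "dz": 0, "ax": 0, "ay": 0, "az": 0, "gripper": 1}, {"dx": 0.067, "dy": -0.129, "dz": 0, "ax": 0, "ay": 0, "az": 0, "gripper": 1}, {"dx": 0.067, "dy": -0.129, "dz": 0, "ax": 0, "ay": 0, "az": 0, "gripper": 1}, {"dx": 0.067, "dy": -0.129, "dz": 0, "ax": 0, "ay": 0, "az": 0, "gripper": 1}, {"dx": 0, "dy": 0, "dz": 0, "ax": 0, "ay": 0, "az": -0.1167, "gripper": 1}, {"dx": 0, "dy": 0, "dz": 0, "ax": 0, "ay": 0, "az": -0.1167, "gripper": 1}, {"dx": 0, "dy": 0, "dz": 0, "ax": 0, "ay": 0, "az": -0.1167, "gripper": 1}, {"dx": 0, "dy": 0, "dz": 0, "ax": 0, "ay": 0, "az": -0.1167, "gripper": 1}, {"dx": 0, "dy": 0, "dz": 0, "ax": 0, "ay": 0, "az": -0.1167, "gripper": 1}, {"dx": 0, "dy": 0, "dz": 0, "ax": 0, "ay": 0, "az": -0.1167, "gripper": 1}, {"dx": 0, "dy": 0, "dz": 0, "ax": 0, "ay": 0, "az": -0.1167, "gripper": 1}, {"dx": 0, "dy": 0, "dz": 0, "ax": 0, "ay": 0, "az": 0, "gripper": 1}])

```text
clock: 3.6
eef_pos: [480.5, 221.2, 253.0]
tool_rot: [-3.141, -0.0, 1.701]
force: [0.1, 0.2, 0.3]
width: 85.6
gripper_force: 0.0
```

```bash
python3 - <<'E'
from cell import ctrl
import cv2,numpy as np
s=ctrl.read_state();print(s["eef_pos"],s["tool_rot"],s["qpos"])
d=ctrl.get_image("wrist");cv2.imwrite("pics/w1.png",d["color"][...,::-1]);np.savez("w1.npz",p=s["eef_pos"],r=s["tool_rot"],**d);print(d["T_tool_cam"].round(3).tolist())
E
```

```text
[480.53086125 221.23077249 252.97506157] [-3.14069724e+00 -1.27620240e-04  1.70076251e+00] [-0.21592984  0.47834709 -0.39015929  1.84632288  0.23198793  0.86233237
 -0.5886664 ]
[[0.001, -0.966, -0.259, 66.056], [1.0, 0.001, 0.001, -0.156], [-0.0, -0.259, 0.966, -120.915], [0.0, 0.0, 0.0, 1.0]]
```

View pics/w1.png

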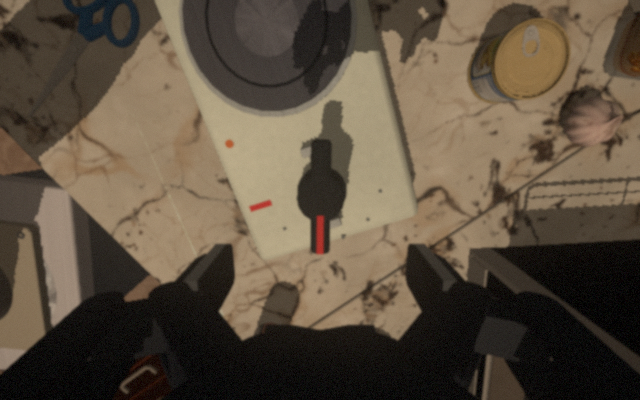

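The wrist view shows the bar upright in the image from (320,140) to (320,253), the hub at (321,193) and the mark at (261,205). The bar is already parallel to the tool's x.

```bash
python3 - <<'E'
from h import *
from scipy.spatial.transform import Rotation as R
d=np.load("w1.npz");T=np.eye(4);T[:3,:3]=R.from_euler("xyz",d["r"]).as_matrix();T[:3,3]=d["p"];T=T@d["T_tool_cam"]
H,S,V=cv2.split(cv2.cvtColor(d["color"],cv2.COLOR_RGB2HSV));box=np.zeros(H.shape,bool);box[130:258,235:352]=1
red=((H<8)|(H>172))&(S>120)&(V>60)&box
for s,c,p in blobs(red,20):
    w=cast(d,p,130 if c[0]>290 else 60,T)[:,:2];m=w.mean(0);vt=np.linalg.svd(w-m)[2][0]
    print(s,m,np.degrees(np.arctan2(vt[1],vt[0])),np.ptp((w-m)@vt))
dark=((V<32)|red)&box
for s,c,p in blobs(dark,300):
    p=p[(p[:,0]>295)];w=cast(d,p,130,T)[:,:2]
    print("dark",s,cv2.minAreaRect(w.astype(np.float32)));
rz=d["range_z"]
for v in(150,170,193,215,235,248):
    row=rz[v,300:342];print(v,[int(x) for x in row[::4]])
    z=rz[v,320];print((T@np.array([(320-d["cx"])/d["fx"]*z,(v-d["cy"])/d["fy"]*z,z,1]))[:3])
E
```

```text
[250 200  22  11 124] [416.2616584  189.12272744] -154.80365601149796 25.352910883026794
[315 215  10  40 365] [484.46555609 190.37088485] -83.23402337978153 37.998403865437226
dark [315 215  10  40 365] ((484.35797119140625, 189.94528198242188), (8.327852249145508, 37.986175537109375), 7.260043144226074)
150 [298, 296, 297, 246, 246, 245, 245, 246, 310, 310, 309]
[474.80289514 265.34357973 125.41217928]
170 [315, 316, 298, 250, 247, 249, 248, 0, 296, 315, 315]
[477.04544491 248.34937    126.19038173]
193 [252, 252, 251, 252, 252, 251, 252, 251, 252, 252, 251]
[479.64828816 228.62132128 129.03917416]
215 [329, 256, 255, 255, 255, 255, 254, 255, 254, 255, 328]
[482.25421933 208.87293861 130.18832875]
235 [336, 335, 336, 259, 259, 256, 258, 259, 336, 335, 336]
[484.55785005 191.41058591 133.90875836]
248 [343, 343, 404, 260, 259, 260, 260, 261, 403, 404, 404]
[486.2269959  178.76325177 133.61289601]
```

Hub reaches to the top and the knob is tilted about 5°, pointer end up; the axis is near (481.3,221) and the turn needed is about 71.3° clockwise. Descending and gripping the hub.

Call:
step_arm(plan=[{"dx": 0, "dy": 0.003, "dz": 0.087, "ax": 0, "ay": 0, "az": 0, "gripper": 1}, {"dx": 0, "dy": 0, "dz": 0.087, "ax": 0, "ay": 0, "az": 0, "gripper": 1}, {"dx": 0, "dy": 0, "dz": 0.087, "ax": 0, "ay": 0, "az": 0, "gripper": 1}, {"dx": 0, "dy": 0, "dz": 0.087, "ax": 0, "ay": 0, "az": 0, "gripper": 1}, {"dx": 0, "dy": 0, "dz": 0.087, "ax": 0, "ay": 0, "az": 0, "gripper": 1}, {"dx": 0, "dy": 0, "dz": 0, "ax": 0, "ay": 0, "az": 0, "gripper": 0.4}, {"dx": 0, "dy": 0, "dz": 0, "ax": 0, "ay": 0, "az": 0, "gripper": 0.3}, {"dx": 0, "dy": 0, "dz": 0, "ax": 0, "ay": 0, "az": 0, "gripper": 0.3}, {"dx": 0, "dy": 0, "dz": 0, "ax": 0, "ay": 0, "az": 0, "gripper": 0.3}, {"dx": 0, "dy": 0, "dz": 0, "ax": 0, "ay": 0, "az": 0, "gripper": 0.3}])

```text
clock: 4.9
eef_pos: [482.3, 222.3, 124.1]
tool_rot: [3.139, -0.001, 1.703]
force: [-0.5, 1.2, 6.3]
width: 39.9
gripper_force: 59.9
```

Call:
step_arm(plan=[{"dx": 0, "dy": 0, "dz": 0, "ax": 0, "ay": 0, "az": 0.1132, "gripper": 0.3}, {"dx": 0, "dy": 0, "dz": 0, "ax": 0, "ay": 0, "az": 0.1132, "gripper": 0.3}, {"dx": 0, "dy": 0, "dz": 0, "ax": 0, "ay": 0, "az": 0.1132, "gripper": 0.3}, {"dx": 0, "dy": 0, "dz": 0, "ax": 0, "ay": 0, "az": 0.1132, "gripper": 0.3}, {"dx": 0, "dy": 0, "dz": 0, "ax": 0, "ay": 0, "az": 0.1132, "gripper": 0.3}, {"dx": 0, "dy": 0, "dz": 0, "ax": 0, "ay": 0, "az": 0.1132, "gripper": 0.3}, {"dx": 0, "dy": 0, "dz": 0, "ax": 0, "ay": 0, "az": 0.1132, "gripper": 0.3}, {"dx": 0, "dy": 0, "dz": 0, "ax": 0, "ay": 0, "az": 0, "gripper": 0.3}, {"dx": 0, "dy": 0, "dz": 0, "ax": 0, "ay": 0, "az": 0, "gripper": 0.3}])

```text
clock: 6.02
eef_pos: [482.4, 221.2, 123.1]
tool_rot: [3.141, -0.001, 0.461]
force: [2.6, -2.1, -0.2]
width: 40.0
gripper_force: 60.6
```

```bash
python3 - <<'E'
from cell import ctrl
from h import *
d=ctrl.get_image("top");s=ctrl.read_state();print(s["eef_pos"],s["tool_rot"])
w=ctrl.get_image("wrist");im=np.hstack([cv2.resize(w["color"],(400,250)),cv2.resize(d["color"][180:300,220:412],(400,250),interpolation=2)])
cv2.imwrite("pics/t2.png",im[...,::-1])
E
```

```text
[482.40716532 221.12528745 123.0699419 ] [ 3.14087084e+00 -1.22324159e-03  4.59940955e-01]
```

View pics/t2.png

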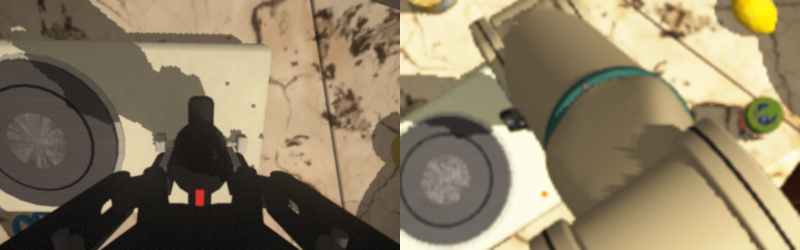

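In the wrist half of the picture the bar still lines up with the tool, (200,100) to the stripe at (200,198), so the knob turned with the gripper; the catches show at (160,143) and (240,143). Lowering gently.

Call:
step_arm(plan=[{"dx": 0, "dy": 0, "dz": 0.007, "ax": 0, "ay": 0, "az": 0, "gripper": 0.3}, {"dx": 0, "dy": 0, "dz": 0.007, "ax": 0, "ay": 0, "az": 0, "gripper": 0.3}, {"dx": 0, "dy": 0, "dz": 0, "ax": 0, "ay": 0, "az": 0, "gripper": 0.3}])

```text
clock: 6.5
eef_pos: [482.1, 221.0, 118.4]
tool_rot: [3.141, -0.0, 0.458]
force: [3.9, -3.2, -1.5]
width: 39.4
gripper_force: 60.6
```

Call:
step_arm(plan=[{"dx": 0, "dy": 0, "dz": 0.007, "ax": 0, "ay": 0, "az": 0, "gripper": 0.3}, {"dx": 0, "dy": 0, "dz": 0.007, "ax": 0, "ay": 0, "az": 0, "gripper": 0.3}, {"dx": 0, "dy": 0, "dz": 0, "ax": 0, "ay": 0, "az": 0, "gripper": 0.3}])

```text
clock: 6.88
eef_pos: [482.3, 221.1, 114.5]
tool_rot: [3.141, -0.001, 0.458]
force: [4.7, -3.8, 1.2]
width: 39.7
gripper_force: 60.7
```

Down 8.6 mm with little resistance. Releasing, rising and checking.

Call:
step_arm(plan=[{"dx": 0, "dy": 0, "dz": 0, "ax": 0, "ay": 0, "az": 0, "gripper": 1}, {"dx": 0, "dy": 0, "dz": 0, "ax": 0, "ay": 0, "az": 0, "gripper": 1}, {"dx": 0, "dy": 0, "dz": 0, "ax": 0, "ay": 0, "az": 0, "gripper": 1}, {"dx": 0, "dy": 0, "dz": 0, "ax": 0, "ay": 0, "az": 0, "gripper": 1}, {"dx": 0, "dy": 0, "dz": -0.1, "ax": 0, "ay": 0, "az": 0, "gripper": 1}, {"dx": 0, "dy": 0, "dz": -0.12, "ax": 0, "ay": 0, "az": 0, "gripper": 1}, {"dx": 0, "dy": 0, "dz": -0.12, "ax": 0, "ay": 0, "az": 0, "gripper": 1}, {"dx": 0, "dy": 0, "dz": -0.12, "ax": 0, "ay": 0, "az": 0, "gripper": 1}, {"dx": 0, "dy": 0, "dz": 0, "ax": 0, "ay": 0, "az": 0, "gripper": 0}, {"dx": 0, "dy": 0, "dz": 0, "ax": 0, "ay": 0, "az": 0, "gripper": 0}, {"dx": 0, "dy": 0, "dz": 0, "ax": 0, "ay": 0, "az": 0, "gripper": 0}])

```text
clock: 8.25
eef_pos: [480.8, 221.3, 251.2]
tool_rot: [3.142, 0.003, 0.458]
force: [-1.3, 0.5, 0.2]
width: 32.2
gripper_force: 0.0
```

```bash
cat > look.py <<'E'
import sys
from cell import ctrl
from h import *
from scipy.spatial.transform import Rotation as R
ztop=float(sys.argv[2])
s=ctrl.read_state();d=ctrl.get_image("wrist");print(s["clock"],s["eef_pos"],s["tool_rot"],s["width"],s["force"])
T=np.eye(4);T[:3,:3]=R.from_euler("xyz",s["tool_rot"]).as_matrix();T[:3,3]=s["eef_pos"];T=T@d["T_tool_cam"]
H,S,V=cv2.split(cv2.cvtColor(d["color"],cv2.COLOR_RGB2HSV))
red=((H<8)|(H>172))&(S>120)&(V>60)
for b,c,p in blobs(red,60):
    z=np.median(d["range_z"][p[:,1],p[:,0]]);q=T@np.array([(c[0]-d["cx"])/d["fx"]*z,(c[1]-d["cy"])/d["fy"]*z,z,1])
    w=cast(d,p,ztop if q[2]>85 else 60,T)[:,:2];m=w.mean(0);vt=np.linalg.svd(w-m)[2][0]
    print(b,"xyz",q[:3].round(1),m.round(1),np.degrees(np.arctan2(vt[1],vt[0])).round(1),np.ptp((w-m)@vt).round(1))
for a in (-40,-30,-10,0,10,30,40):
    P=np.array([481.5+a*.903,220.7+a*.43,ztop,1]);c=np.linalg.inv(T)@P;u=int(c[0]/c[2]*d["fx"]+d["cx"]);v=int(c[1]/c[2]*d["fy"]+d["cy"])
    if 0<=u<640 and 0<=v<400:
        z=d["range_z"][v,u];q=T@np.array([(u-d["cx"])/d["fx"]*z,(v-d["cy"])/d["fy"]*z,z,1]);print(a,u,v,q[:3].round(1))
cv2.imwrite(sys.argv[1],d["color"][...,::-1])
E
python3 look.py pics/w3.png 122
```

```text
8.25 [480.81796569 221.33453374 251.2411644 ] [3.14158688e+00 2.50224576e-03 4.58308531e-01] 32.229897684964214 [-1.25376181  0.51802843  0.24500165]
[315 212  10  43 393] xyz [451.6 207.7 121.9] [451.5 207.7] -153.0 41.9
[ 14 266  40  38 489] xyz [177.1 507.8  14.5] [223.1 475. ] -127.7 53.5
-40 320 239 [445.5 204.3 121.8]
-30 320 229 [454.7 208.8 122.4]
-10 321 208 [473.  216.9 121.2]
0 321 198 [481.5 221.1 121.6]
10 321 187 [490.3 225.5 120. ]
30 321 165 [508.2 234.3 120.9]
40 322 153 [517.9 238.2 119.9]
```

View pics/w3.png

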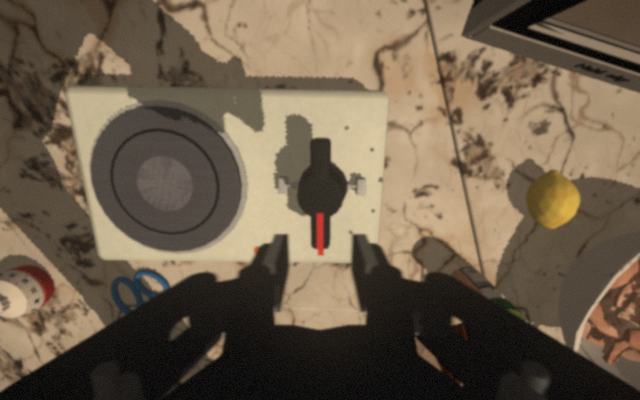

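The pointer (stripe 213–254 at column 320) now lies in line with and over the mark, and the knob's top is level at about 121.6 mm: dropped onto the catches. Pressing with shut fingers on the top.

Call:
step_arm(plan=[{"dx": 0.002, "dy": 0, "dz": 0.08, "ax": 0, "ay": 0, "az": 0, "gripper": 0}, {"dx": 0, "dy": 0, "dz": 0.08, "ax": 0, "ay": 0, "az": 0, "gripper": 0}, {"dx": 0, "dy": 0, "dz": 0.08, "ax": 0, "ay": 0, "az": 0, "gripper": 0}, {"dx": 0, "dy": 0, "dz": 0.08, "ax": 0, "ay": 0, "az": 0, "gripper": 0}, {"dx": 0, "dy": 0, "dz": 0.02, "ax": 0, "ay": 0, "az": 0, "gripper": 0}, {"dx": 0, "dy": 0, "dz": 0, "ax": 0, "ay": 0, "az": 0, "gripper": 0}, {"dx": 0, "dy": 0, "dz": 0, "ax": 0, "ay": 0, "az": 0, "gripper": 0}])

```text
clock: 9.18
eef_pos: [482.7, 222.1, 151.1]
tool_rot: [3.142, -0.001, 0.458]
force: [0.3, -0.4, -0.3]
width: -0.1
gripper_force: 0.0
```

Call:
step_arm(plan=[{"dx": 0, "dy": 0, "dz": 0.007, "ax": 0, "ay": 0, "az": 0, "gripper": 0}, {"dx": 0, "dy": 0, "dz": 0.007, "ax": 0, "ay": 0, "az": 0, "gripper": 0}, {"dx": 0, "dy": 0, "dz": 0, "ax": 0, "ay": 0, "az": 0, "gripper": 0}])

```text
clock: 9.55
eef_pos: [482.1, 221.9, 146.2]
tool_rot: [3.142, -0.0, 0.458]
force: [0.2, -0.3, -0.5]
width: 0.3
gripper_force: 0.0
```

Call:
step_arm(plan=[{"dx": 0, "dy": 0, "dz": 0.007, "ax": 0, "ay": 0, "az": 0, "gripper": 0}, {"dx": 0, "dy": 0, "dz": 0.007, "ax": 0, "ay": 0, "az": 0, "gripper": 0}, {"dx": 0, "dy": 0, "dz": 0, "ax": 0, "ay": 0, "az": 0, "gripper": 0}])

```text
clock: 9.93
eef_pos: [482.3, 222.3, 142.3]
tool_rot: [-3.141, -0.001, 0.458]
force: [-0.1, 0.2, 3.5]
width: -0.3
gripper_force: 1.8
```

Call:
step_arm(plan=[{"dx": 0, "dy": 0, "dz": 0.007, "ax": 0, "ay": 0, "az": 0, "gripper": 0}, {"dx": 0, "dy": 0, "dz": 0, "ax": 0, "ay": 0, "az": 0, "gripper": 0}])

```text
clock: 10.18
eef_pos: [482.2, 221.9, 139.9]
tool_rot: [3.141, -0.0, 0.458]
force: [-0.6, -0.5, -0.5]
width: -0.2
gripper_force: 0.0
```

Call:
step_arm(plan=[{"dx": 0, "dy": 0, "dz": 0.007, "ax": 0, "ay": 0, "az": 0, "gripper": 0}, {"dx": 0, "dy": 0, "dz": 0.007, "ax": 0, "ay": 0, "az": 0, "gripper": 0}, {"dx": 0, "dy": 0, "dz": 0, "ax": 0, "ay": 0, "az": 0, "gripper": 0}])

```text
clock: 10.55
eef_pos: [481.9, 221.8, 135.3]
tool_rot: [3.142, 0.001, 0.458]
force: [0.2, 0.8, 0.1]
width: -0.0
gripper_force: 0.0
```

Call:
step_arm(plan=[{"dx": 0, "dy": 0, "dz": 0.007, "ax": 0, "ay": 0, "az": 0, "gripper": 0}, {"dx": 0, "dy": 0, "dz": 0, "ax": 0, "ay": 0, "az": 0, "gripper": 0}])

```text
clock: 10.8
eef_pos: [482.2, 222.0, 134.1]
tool_rot: [-3.142, -0.0, 0.458]
force: [-1.2, -0.2, 5.2]
width: 0.3
gripper_force: 2.5
```

Contact at the home height; press a bit harder to be sure.

Call:
step_arm(plan=[{"dx": 0, "dy": 0, "dz": 0.004, "ax": 0, "ay": 0, "az": 0, "gripper": 0}, {"dx": 0, "dy": 0, "dz": 0, "ax": 0, "ay": 0, "az": 0, "gripper": 0}])

```text
clock: 11.05
eef_pos: [482.2, 222.0, 134.0]
tool_rot: [-3.141, -0.001, 0.458]
force: [-3.6, -1.8, 15.9]
width: 0.1
gripper_force: 7.8
```

Call:
step_arm(plan=[{"dx": 0, "dy": 0, "dz": 0.004, "ax": 0, "ay": 0, "az": 0, "gripper": 0}, {"dx": 0, "dy": 0, "dz": 0, "ax": 0, "ay": 0, "az": 0, "gripper": 0}])

```text
clock: 11.3
eef_pos: [482.3, 221.9, 134.0]
tool_rot: [-3.141, -0.001, 0.458]
force: [-5.4, -2.9, 26.2]
width: 0.1
gripper_force: 13.0
```

Firmly seated at 26 N with no further travel. Rising and checking.

Call:
step_arm(plan=[{"dx": 0, "dy": 0, "dz": -0.02, "ax": 0, "ay": 0, "az": 0, "gripper": 0}, {"dx": 0, "dy": 0, "dz": -0.09, "ax": 0, "ay": 0, "az": 0, "gripper": 0}, {"dx": 0, "dy": 0, "dz": -0.15, "ax": 0, "ay": 0, "az": 0, "gripper": 0}, {"dx": 0, "dy": 0, "dz": -0.15, "ax": 0, "ay": 0, "az": 0, "gripper": 0}, {"dx": 0, "dy": 0, "dz": 0, "ax": 0, "ay": 0, "az": 0, "gripper": 0.5}, {"dx": 0, "dy": 0, "dz": 0, "ax": 0, "ay": 0, "az": 0, "gripper": 0.5}])

```text
clock: 12.05
eef_pos: [481.7, 221.7, 253.7]
tool_rot: [-3.142, 0.001, 0.458]
force: [-0.8, -1.0, -1.2]
width: 35.8
gripper_force: 0.0
```

```bash
python3 look.py pics/w4.png 112
```

```text
12.05 [481.65344246 221.74436487 253.70700412] [-3.14155857e+00  8.08620210e-04  4.58353306e-01] 35.810650468470484 [-0.82651754 -0.97688326 -1.1842943 ]
[318 211  10  45 364] xyz [450.1 204.4 112.7] [449.7 204.2] -156.4 46.3
[ 15 266  41  38 475] xyz [177.2 507.9  14.5] [223.  475.4] -126.1 53.4
-40 320 235 [446.6 204.8 114.4]
-30 320 226 [454.6 208.8 113.3]
-10 321 206 [472.6 216.6 111.5]
0 321 196 [481.4 221.  111.4]
10 321 185 [491.3 225.9 113.1]
30 321 164 [508.7 234.6 112.7]
40 322 153 [518.  238.1 112. ]
```

View pics/w4.png

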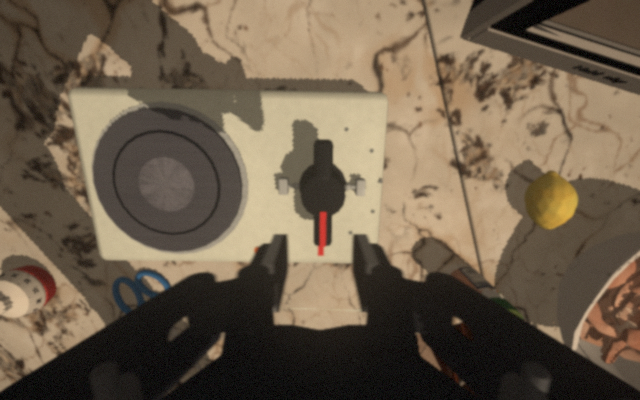

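The knob's top now stands level at about 112 mm, with the pointer (322,212–245) running into the mark below it (321,250). Nothing is touching the knob, so I'm handing in.

```bash
python3 -c "
from cell import ctrl
print(ctrl.finish_job())"
```

```text
the job is handed in; nothing more can be done
None
```

The knob is turned so its pointer stands over the red mark and pressed fully home, with its top at about 112 mm and no further travel at 26 N; I let go of it, the moves stayed clear of the jar and tin, and the job is handed in at about 12 s.

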